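Level the display module in its repair frame and lock it

TASK

Two small repair frames stand on the counter, each holding a panel tilted about its long axis. Turn the dark display module level, screen upward, by pressing its raised edge down, and then lock it by turning the red knob on that same frame clockwise (seen from above) as far as it goes. Leave the frame with the green circuit board, its board and its knob, as they are.

Things in the scene. Friction and masses are not known exactly. Their poses are not given: they have to be found in the camera images.
- display_center (a point): Centre of the display module: black bezel 80 mm wide (x) x 124 long (y) x 10 thick (z), dark blue screen. Mid-thickness on the turning axis, 75 mm above the counter. x points across to the raised far edge, y along the turning axis to the post with the knob, z out of the screen (up when level). Fixed frame 110 x 190 mm; posts 30 x 16 mm, 86 mm high, 77 mm either side along y.
- display (a joint): Tilt of the display about its long axis, rad: 0 level (top face then 80 mm above the counter), positive when the edge away from the robot is raised, as at the start (0.45 to 0.8, screen facing the robot). Balanced on a stiff friction hinge (0.08 N m, 2 to 3 N at the edge), free to 1.2 either way; it stays where it is left. No stop at level.
- display_lock_grip (a point): Middle of the red wing of the knob on the display frame's post: upright bar 44 mm long (x) x 12 thick (y) x 30 high, 98 to 128 mm above the counter, centre 113, 77 mm along y from the display's centre. Turns about the vertical through this point, z up. Unlocked, the wing lies across the frame's long direction. Under it: a hub 24 mm wide at most, top 98 mm; post top 86 mm.
- display_lock (a joint): Turn of the display frame's knob, in rad: 0 unlocked, growing clockwise seen from above to a stop at 1.4 (fully locked). Starts at 0 to 0.2. Friction 0.04 N m; it stays where it is left. Turning it does not move the panel.
- board_edge (a point): Middle of the raised far edge of the green circuit board (80 x 124 x 4 mm, with chips) in the other, otherwise identical frame, turned likewise; to be left alone. x points across the board away from its turning axis, which lies 40 mm back along it.
- board_lock_tip (a point): End of the red wing of the knob on the circuit board's frame, 20 mm from that knob's axis, 113 mm above the counter; to be left alone.

How it is judged:
By the outcome, as a careful person would: the job done as asked, in the order asked, and still so for the second after the job is handed in, with the robot touching nothing.
It also fails if it takes over 40 s, if anything falls off the work surface, if the arm or the gripper's body presses on something with over 40 N, if the wrist force passes 120 N, or if a joint passes its speed limit or range.

ROBOT

A 7-joint arm with a two-finger parallel gripper is mounted at the origin on a cart in front of the work surface, level with it; the furniture and walls round the work are solid. World frame = base frame: x ahead of the robot, y to its left, z up, the work surface at z = 0. Lengths are in m, angles in rad, forces in N, time in s.
With the tool pointing down it reaches from about 0.425 to 1.025 m from the base axis. Payload 3.6 kg.
Tool frame: the origin (TCP) lies at the very end of the fingers, on their centre line; the grasp point (between the pads) lies 19 mm behind it (arm.tcp_to_grasp is the distance from the TCP to the grasp point, in m); z points along the fingers, y is the line along which they close (so a half turn about z gives the same grasp; the last joint's range is limited). The gripper opens to 85 mm and grips with 20 to 120 N. Pads are 22 mm wide; open, the fingers measure 114 mm over their backs; the gripper's body (76 mm by 85 mm) begins 54 mm behind the grasp point. The pads swing forward as they close: fully open they stand 13 mm farther back than shut.
Start: joints at [1.097, 0.591, 0.048, 1.609, -0.033, 0.943, -0.034], TCP at [0.269, -0.673, 0.231] pointing down, gripper open.
Joint ranges: [-2.69, 2.69], [-0.47, 2.24], [-1.27, 1.36], [0.19, 2.51], [-1.53, 4.68], [0.08, 2.07], [-3.09, 3.09]. Speed limits (rad/s): [2.57, 2.57, 3.14, 3.14, 3.14, 3.14, 3.14].

INTERFACE

Orientations are given as a unit quaternion [w, x, y, z].
In Python, from rig import arm gives the robot as it stands.
- The arm moves only by the shell command python3 -m crank 'ROWS'. ROWS is text: rows parted by semicolons, each of 5 numbers parted by spaces: the opening, from 0 (shut) to 1 (fully open), then the shift along the world's x, y, z in cm, then the turn about the world's z in rad. In form: fingers dx dy dz spin; .... A call has 1 to 12 rows; each row shifts and turns the commanded pose from where the row before left it; what a row does not reach is not made up. A row lasts 1/12 s, in which the tool goes at most 41.7 mm and 7.16 degrees, less where a joint would pass 70% of its speed; a pose out of reach is approached as far as the arm can. A call with a gripper value outside its range is refused whole. The fingers move at their own pace and stop on an object; the grip force is fixed at half the most. Time passes only in rows, so rows that do not move let the fingers close. It gives the time, the measured TCP pose, the force, the opening and the grip force at its end, in the units of the state.
- arm.read_state(): the state, without advancing time (a new reading comes with each control period).
- arm.capture(name): name is "side" or "top"; returns the picture (420x560x3 uint8, red, green, blue); there is no depth.
- arm.camera_params(name): a dict with "vfov" (degrees; the focal length in pixels is half the picture's height over the tangent of half this angle, whatever the lens; pixels are square), "cx", "cy" (the principal point, pixels), "world_to_cam" (4x4, takes a point from world to camera coordinates). Camera axes: x right, y up, looking along -z (the intrinsics and any distortion apply to the point x, -y, -z); pixel columns grow to the right and rows downward; lengths in m; the calibration is good to about 2 mm. A picture is of the moment at which its call begins. camera_params takes no time and is no camera call.
- arm.finish_job(): hands the job in; it is judged then, once.
The state is a dict: "clock": time; "joint_positions": joint angles; "dq": joint speeds; "joint_efforts": joint torques, N m; "tcp_pos": TCP position; "orientation": TCP orientation; "contact_force": force on the tool from outside, world axes, zero at the start; "moment": the same for the moment, N m; "opening": opening from 0.0 (shut) to 1.0 (fully open); "gripper_force": force on a finger pad.
Only numpy, scipy, OpenCV 4.12 (cv2) and the standard library are available. Lean on these libraries where they do the work, as an engineer would, in place of code of your own. Each camera call takes 0.05 s, during which the arm holds its last target. There are 200 camera calls.

## Working session

There is one attempt and no reset: what is moved stays moved. The work goes in short steps, Python scripts to look and compute and a shell command to move; the robot and the scene stay as the last step left them, time stands still between calls to the robot, and variables do not carry over. Pictures are saved under pics/ and viewed, at most 10 in all, crops included, and the job is handed in when it is done.

```bash
mkdir -p pics; python3 - <<'E'
from rig import arm
import cv2
for n in("side","top"):
    cv2.imwrite(f"pics/{n}0.png",arm.capture(n)[:,:,::-1]); p=arm.camera_params(n); print(n,p)
print(arm.read_state())
E
```

```text
side {'vfov': 53.16629664897255, 'cx': 278.6270690878413, 'cy': 202.78730630712568, 'world_to_cam': array([[-0.99529496, -0.09635308, -0.01019898,  0.55944584],
       [ 0.06986766, -0.78664241,  0.61344293, -0.09818473],
       [-0.06713007,  0.60984408,  0.7896732 , -0.94210511],
       [ 0.        ,  0.        ,  0.        ,  1.        ]])}
top {'vfov': 44.04436183794921, 'cx': 277.47503969077167, 'cy': 204.5913209768979, 'world_to_cam': array([[-0.02417689, -0.99953418, -0.01862549,  0.06340006],
       [ 0.98574152, -0.02693834,  0.16609631, -0.54720378],
       [-0.16652068, -0.01434423,  0.98593362, -0.9832779 ],
       [ 0.        ,  0.        ,  0.        ,  1.        ]])}
{'clock': 0.1, 'joint_positions': array([ 1.09748623,  0.59202547,  0.04828225,  1.60969714, -0.03331637,
        0.94271708, -0.033693  ]), 'dq': array([-0.00167234, -0.00222961,  0.0008489 , -0.0035499 ,  0.00081243,
        0.00024784,  0.00161033]), 'joint_efforts': array([ 4.57195143e-03, -5.50001013e+01,  1.55323897e+00, -1.98824787e+01,
        9.72527254e-03,  3.86026455e-03,  2.16581680e-05]), 'tcp_pos': array([ 0.26853629, -0.6726238 ,  0.23025489]), 'orientation': array([-9.93611136e-04,  9.82012599e-01,  1.88812636e-01, -2.36222385e-04]), 'contact_force': array([ 0.28655126, -0.21911221,  0.28599746]), 'moment': array([-0.03090299,  0.0295644 , -0.03510294]), 'gripper_force': 0.0, 'opening': 1.0067493922417179}
```

View pics/side0.png

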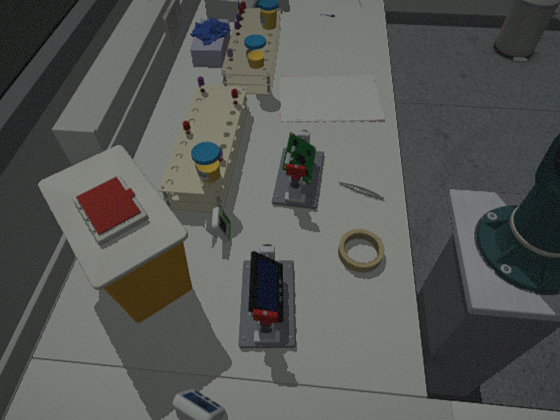

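View pics/top0.png

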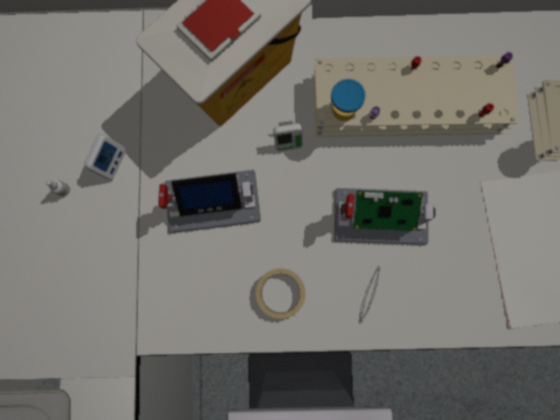

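The top view shows the display frame with its screen near (207,195) and its red knob near (163,195). The board frame is near (382,212), with its knob at (350,207). In the side view the display is near (267,287) and its knob near (265,315).

```bash
cat > h.py <<'E'
from rig import arm
import cv2, numpy as np
def cam(n):
    p=arm.camera_params(n); f=210/np.tan(np.radians(p["vfov"]/2)); return p,f
def ray(n,u,v):
    p,f=cam(n); M=p["world_to_cam"]; R=M[:3,:3]
    d=R.T@np.array([(u-p["cx"])/f,-(v-p["cy"])/f,-1]); return -R.T@M[:3,3], d/np.linalg.norm(d)
def plane(n,u,v,z):
    o,d=ray(n,u,v); return o+d*(z-o[2])/d[2]
def tri(a,b):
    (o1,d1),(o2,d2)=ray("top",*a),ray("side",*b)
    s=np.linalg.lstsq(np.c_[d1,-d2],o2-o1,rcond=None)[0]
    p,q=o1+s[0]*d1,o2+s[1]*d2; return (p+q)/2,np.linalg.norm(p-q)
def proj(n,P):
    p,f=cam(n); c=p["world_to_cam"]@np.r_[P,1]; return np.array([p["cx"]+f*c[0]/-c[2],p["cy"]-f*c[1]/-c[2]])
def blobs(im,kind,roi,amin=20):
    h=cv2.cvtColor(im,cv2.COLOR_RGB2HSV).astype(int);H,S,V=h[...,0],h[...,1],h[...,2]
    m={'red':((H<8)|(H>172))&(S>150)&(V>60),'dark':(V<45),'blue':(H>105)&(H<130)&(S>120)&(V>20)}[kind]
    k=np.zeros(m.shape,np.uint8);x0,y0,x1,y1=roi;k[y0:y1,x0:x1]=m[y0:y1,x0:x1]
    cs,_=cv2.findContours(k,cv2.RETR_EXTERNAL,cv2.CHAIN_APPROX_NONE)
    return [c for c in sorted(cs,key=cv2.contourArea,reverse=True) if cv2.contourArea(c)>amin]
E
python3 - <<'E'
from h import *
t,s=arm.capture("top"),arm.capture("side")
for n,im,rois in(("top",t,[(150,165,265,235),(330,185,432,245)]),("side",s,[(238,245,298,350),(270,130,325,210)])):
  for r in rois:
    for k in('red','blue','dark'):
      for c in blobs(im,k,r)[:2]:
        print(n,k,np.round(cv2.minAreaRect(c)[0],1),np.round(cv2.minAreaRect(c)[1],1),round(cv2.minAreaRect(c)[2]),cv2.boundingRect(c), cv2.approxPolyDP(c,3,True).reshape(-1,2).tolist())
a=cv2.resize(t[160:240,145:265],None,fx=6,fy=6,interpolation=3)
cv2.imwrite("pics/t1.png",a[:,:,::-1])
b=cv2.resize(s[235:355,225:310],None,fx=5,fy=5,interpolation=3)
cv2.imwrite("pics/s1.png",b[:,:,::-1])
E
```

```text
top red [164.  195.5] [21. 10.] 90 (159, 185, 11, 22) [[161, 185], [164, 195], [159, 204], [165, 206], [169, 196]]
top blue [206.1 194.7] [23.2 52.4] 82 (179, 181, 55, 28) [[230, 182], [179, 187], [184, 208], [233, 202]]
top dark [206.6 195. ] [36.6 66.5] 83 (172, 174, 70, 43) [[235, 175], [173, 181], [180, 216], [240, 208]]
top red [348.4 204.9] [ 8.4 22.2] 4 (344, 194, 10, 23) [[351, 194], [344, 207], [348, 216], [352, 213], [352, 207], [347, 206], [352, 202]]
top dark [387. 212.] [36. 64.] 90 (355, 194, 65, 37) [[357, 199], [357, 206], [362, 209], [356, 212], [359, 220], [355, 221], [360, 227], [373, 225], [379, 229], [384, 227], [378, 224], [381, 220], [387, 228], [392, 225], [402, 230], [417, 223], [416, 195], [399, 195], [396, 206], [387, 200], [390, 194], [376, 205], [362, 194]]
side red [264.9 313.5] [24.5  7.1] 8 (253, 309, 25, 10) [[253, 310], [258, 316], [277, 315], [267, 311], [264, 316], [263, 310]]
side blue [266.5 284. ] [20.8 51.5] 2 (256, 258, 22, 53) [[258, 258], [261, 273], [257, 276], [257, 304], [276, 310], [276, 266]]
side dark [266. 287.] [70. 34.] 90 (249, 252, 35, 71) [[252, 252], [249, 311], [277, 311], [281, 322], [282, 265]]
side dark [265.5 326.5] [11. 11.] 0 (260, 321, 12, 12) [[260, 321], [261, 331], [271, 331], [271, 323], [266, 326]]
side red [295.3 167.3] [19.1  5.8] 9 (286, 164, 20, 8) [[286, 165], [300, 171], [305, 167]]
side dark [304.9 156.1] [15.8 21.2] 72 (293, 146, 22, 20) [[313, 147], [307, 149], [305, 157], [293, 152], [296, 163], [307, 163], [304, 158], [308, 154], [313, 157], [309, 149]]
side dark [294.5 182. ] [10.  9.] 90 (290, 177, 10, 11) [[299, 177], [291, 178], [292, 187], [298, 187]]
```

View pics/t1.png

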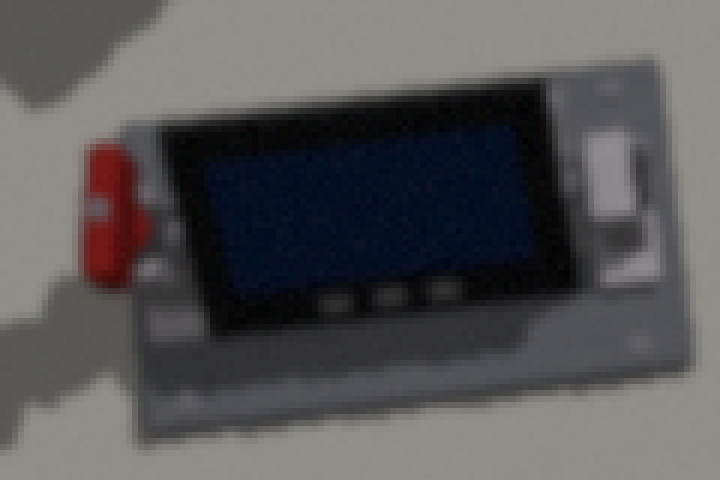

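View pics/s1.png

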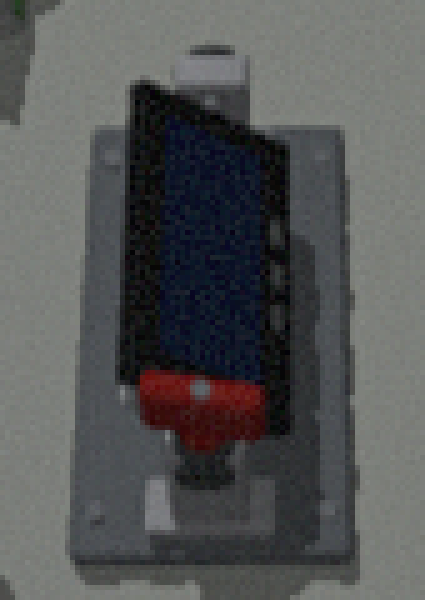

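The top crop gives the bezel corners (×6 scale): (165,130), (545,80), (580,290) and (213,335). The wing's pin is at (97,208). In the side crop (×5) the bezel corners are (135,82), (122,382), (290,148) and (288,435), with the pin at (201,389). I'll triangulate these.

```bash
python3 - <<'E'
from h import *
T=lambda x,y:(145+(x+.5)/6-.5,160+(y+.5)/6-.5); S=lambda x,y:(225+(x+.5)/5-.5,235+(y+.5)/5-.5)
r=lambda a:np.round(a,4)
P={}
for k,a,b in(("fl",(165,130),(122,382)),("fr",(545,80),(135,82)),("nr",(580,290),(290,148)),("nl",(213,335),(288,435)),("pin",(97,208),(201,389)),
  ("bfl",(125,125),(72,555)),("bfr",(655,60),(94,127)),("bnr",(690,370),(344,127)),("bnl",(140,440),(352,555))):
    P[k],e=tri(T(*a),S(*b)); print(k,r(P[k]),r(e))
c=(P["fl"]+P["fr"]+P["nr"]+P["nl"])/4; print("panel c",r(c))
b=(P["bfl"]+P["bfr"]+P["bnr"]+P["bnl"])/4; print("base c",r(b))
for p in "b","":
  L=(P[p+"fl"]+P[p+"nl"]-P[p+"fr"]-P[p+"nr"])/2; W=(P[p+"fl"]+P[p+"fr"]-P[p+"nl"]-P[p+"nr"])/2
  print(r(np.linalg.norm(L)),r(np.linalg.norm(W)),"axis yaw(from y)",np.arctan2(-L[0],L[1]),"tilt",np.arctan2(W[2],np.hypot(*W[:2])))
print("pin top@.128",plane("top",*T(97,208),.128),plane("side",*S(201,389),.128))
# wing top-face corners in top crop
for q in((90,143),(128,143),(88,287),(128,287)): print(r(plane("top",*T(*q),.128)))
E
```

```text
fl [0.5909 0.2489 0.0946] 0.0006
fr [0.6026 0.127  0.0997] 0.0006
nr [0.5426 0.1214 0.0476] 0.0022
nl [0.5318 0.2432 0.0454] 0.0011
pin [0.5597 0.2625 0.1268] 0.001
bfl [0.6121 0.2826 0.0059] 0.0019
bfr [0.63   0.0974 0.0093] 0.0002
bnr [0.5213 0.0873 0.009 ] 0.0003
bnl [0.5031 0.2747 0.0109] 0.002
panel c [0.567  0.1851 0.0718]
base c [0.5666 0.1855 0.0088]
0.1872 0.1093 axis yaw(from y) 0.09669744539199442 tilt -0.02105464790759413
0.1224 0.0784 axis yaw(from y) 0.09203417194406015 tilt 0.7031334549965593
pin top@.128 [0.55999233 0.26209894 0.128     ] [0.55908107 0.26309342 0.128     ]
[0.5804 0.2645 0.128 ]
[0.5801 0.2528 0.128 ]
[0.5355 0.2645 0.128 ]
[0.5352 0.2523 0.128 ]
```

```bash
python3 -m crank '0 0 0 3 0.05; 0 1.2 3.2 0 0.1; 0 1.2 3.2 0 0.1; 0 1.2 3.2 0 0.1; 0 1.2 3.2 0 0.1; 0 1.2 3.2 0 0.1; 0 1.2 3.2 0 0.1; 0 1.2 3.2 0 0.1; 0 1.2 3.2 0 0.1; 0 1.2 3.2 0 0.1; 0 1.2 3.2 0 0.1; 0 0 0 0 0'
```

```text
clock: 1.2
tcp_pos: [0.3918, -0.3455, 0.2614]
orientation: [-0.001, 0.751, 0.661, 0.002]
contact_force: [0.6, 0.4, 0.4]
opening: 0.002
gripper_force: 0.0
```

```bash
python3 -m crank '0 1.2 3.1 0 0.1; 0 1.2 3.1 0 0.1; 0 1.2 3.1 0 0.1; 0 1.2 3.1 0 0.1; 0 1.2 3.1 0 0.1; 0 1.2 3.1 0 0.1; 0 1.2 3.1 0 0.1; 0 1.2 3.1 0 0.1; 0 1.2 3.1 0 0.1; 0 1.2 3.1 0 0.1; 0 1.2 3.1 0 0.1; 0 1.2 3.1 0 0.1'; python3 -m crank '0 1.2 3.1 0 0.1; 0 1.2 3.1 0 0.1; 0 1.2 3.1 0 0.1; 0 1.2 3.1 0 0.1; 0 1.2 3.1 0 0.1; 0 0 0 0 0; 0 0 0 0 0'; python3 -c "
from rig import arm; print(arm.read_state()['joint_positions'],arm.read_state()['tcp_pos'])"
```

```text
clock: 2.2
tcp_pos: [0.5331, 0.0198, 0.2613]
orientation: [0.0, 0.251, 0.968, -0.0]
contact_force: [0.1, -0.7, 0.0]
opening: -0.001
gripper_force: 0.0
clock: 2.78
tcp_pos: [0.5929, 0.1761, 0.2611]
orientation: [-0.0, 0.005, 1.0, 0.001]
contact_force: [-0.4, 0.6, -0.2]
opening: 0.002
gripper_force: 0.0
[ 0.1754431   0.52457333 -0.77080625  1.80636669  0.42978785  0.98583439
  0.79035327] [0.59286852 0.17605018 0.26114546]
```

```bash
python3 -m crank '0 0.4 1.0 -2 0; 0 0 0 -3 0; 0 0 0 -3 0; 0 0 0 -3 0; 0 0 0 -2 0; 0 0 0 -1.5 0; 0 0 0 0 0; 0 0 0 0 0'; python3 -m crank '0 0 0 -0.4 0; 0 0 0 -0.4 0; 0 0 0 -0.4 0; 0 0 0 -0.4 0; 0 0 0 -0.4 0; 0 0 0 -0.4 0;0 0 0 0 0; 0 0 0 0 0'
```

```text
clock: 3.45
tcp_pos: [0.5967, 0.1825, 0.116]
orientation: [-0.0, 0.007, 1.0, -0.001]
contact_force: [0.4, 0.1, 0.2]
opening: -0.003
gripper_force: 0.0
clock: 4.12
tcp_pos: [0.5998, 0.1847, 0.094]
orientation: [0.003, 0.006, 1.0, 0.001]
contact_force: [3.3, 0.9, 3.3]
opening: 0.003
gripper_force: 2.1
```

```bash
python3 -m crank '0 0 0 -0.3 0; 0 0 0 -0.3 0; 0 0 0 -0.3 0; 0 0 0 -0.2 0; 0 0 0 -0.1 0;0 0 0 0 0; 0 0 0 0 0;0 0 0 0 0'; python3 - <<'E'
from h import *
t,s=arm.capture("top"),arm.capture("side")
a=cv2.resize(t[160:240,145:265],None,fx=4,fy=4,interpolation=3); b=cv2.resize(s[235:355,225:310],None,fx=4,fy=4,interpolation=3)
b=cv2.copyMakeBorder(b,0,0,0,480-b.shape[1],cv2.BORDER_CONSTANT)
c=np.vstack([a,b])[:600]
cv2.imwrite("pics/c2.png",c[:,:,::-1])
E
```

```text
clock: 4.78
tcp_pos: [0.5955, 0.1833, 0.0797]
orientation: [-0.001, 0.006, 1.0, -0.0]
contact_force: [0.7, 0.8, 1.2]
opening: -0.001
gripper_force: 0.5
```

View pics/c2.png

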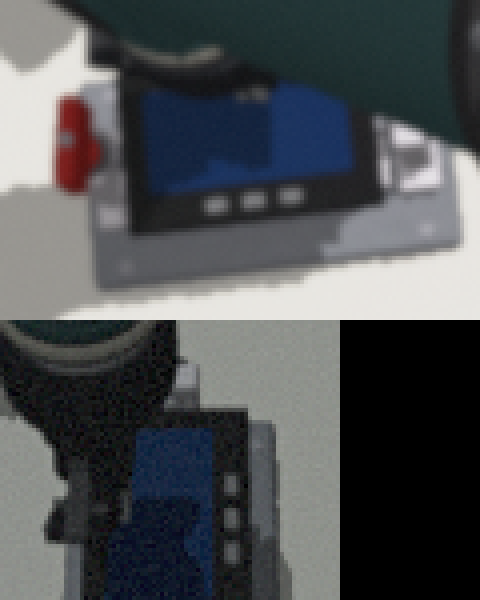

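The display looks near level now, with its near edge no longer lower. The finger hides the far edge at about (240,95) in the crop. I'll back off and check the tilt.

```bash
python3 -m crank '0 0 0 1 0; 0 0 0 3 0; 0 -2 -3 3 0; 0 -2.5 -3.2 1 0; 0 -2.5 -3.2 0 0; 0 -2.5 -3.2 0 0; 0 -2.5 -3.2 0 0; 0 0 -3.2 0 0; 0 0 -3.2 0 0; 0 0 -3.2 0 0; 0 0 0 0 0; 0 0 0 0 0'; python3 - <<'E'
from h import *
t,s=arm.capture("top"),arm.capture("side")
a=cv2.resize(t[160:240,145:265],None,fx=5,fy=5,interpolation=3); cv2.imwrite("pics/t3.png",a[:,:,::-1])
b=cv2.resize(s[235:355,225:310],None,fx=5,fy=5,interpolation=3); cv2.imwrite("pics/s3.png",b[:,:,::-1])
# predicted bezel top corners if level, and at +-0.1 rad
c=np.array([.567,.1853,.075]);ux=np.array([.9955,.095,0]);uy=np.array([-.095,.9955,0]);z=np.array([0,0,1.])
for q in(0,.1,-.1):
  X=ux*np.cos(q)+z*np.sin(q);Z=z*np.cos(q)-ux*np.sin(q)
  for i,j in((1,1),(1,-1),(-1,-1),(-1,1)):
    P=c+.04*i*X+.062*j*uy+.005*Z
    print(q,i,j,np.round((proj("top",P)-[145,160])*5+2),np.round((proj("side",P)-[225,235])*5+2))
for n,im,r in(("top",t,(150,165,265,235)),("side",s,(238,245,298,350))):
  print(n,[cv2.approxPolyDP(k,2.5,True).reshape(-1,2).tolist() for k in blobs(im,'blue',r)[:1]])
E
```

```text
clock: 5.88
tcp_pos: [0.478, -0.0695, 0.1569]
orientation: [-0.001, 0.009, 1.0, -0.001]
contact_force: [0.7, 0.9, 0.3]
opening: 0.002
gripper_force: 0.0
0 1 1 [141.  92.] [ 96. 401.]
0 1 -1 [458.  53.] [112. 106.]
0 -1 -1 [480. 255.] [311. 105.]
0 -1 1 [159. 294.] [315. 400.]
0.1 1 1 [139.  91.] [ 97. 396.]
0.1 1 -1 [457.  53.] [113. 101.]
0.1 -1 -1 [481. 258.] [312. 111.]
0.1 -1 1 [161. 297.] [316. 405.]
-0.1 1 1 [143.  93.] [ 96. 405.]
-0.1 1 -1 [459.  55.] [112. 111.]
-0.1 -1 -1 [479. 252.] [310. 100.]
-0.1 -1 1 [156. 291.] [313. 396.]
top [[[230, 177], [181, 183], [182, 208], [231, 203]]]
side [[[253, 262], [251, 309], [258, 305], [258, 308], [278, 308], [277, 262]]]
```

View pics/t3.png

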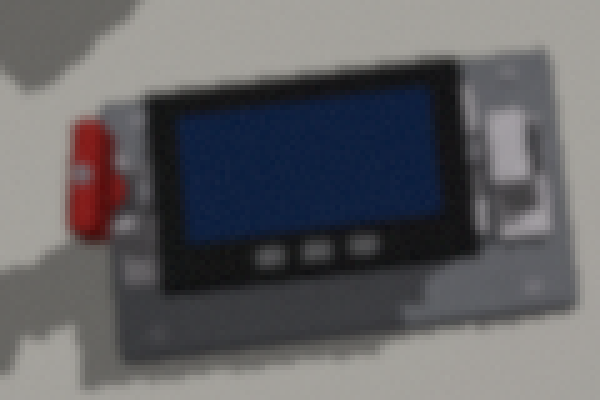

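View pics/s3.png

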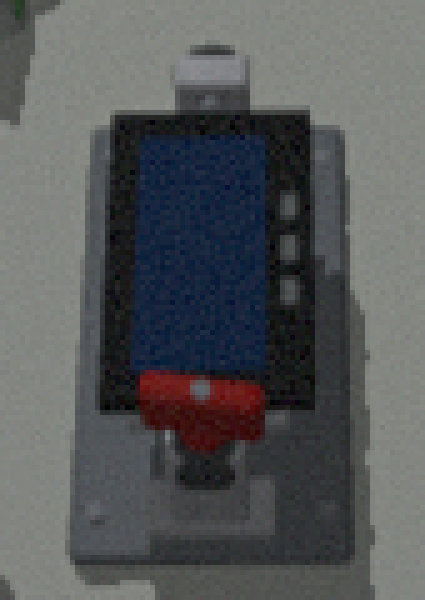

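The crops show the panel level to the eye: the side-view edges run (112,110)–(310,110) and (100,408)–(314,410). A subpixel edge fit will check it more closely.

```bash
python3 - <<'E'
from h import *
s=np.mean([arm.capture("side").astype(float).mean(2) for _ in range(4)],0)
def row(u,v0,v1):
    col=s[v0:v1,u]; th=(col.max()+col.min())/2; i=np.argmax(col<th)
    return v0+i-1+(col[i-1]-th)/(col[i-1]-col[i])
us=[u for u in range(250,285) if not 258<u<276]
v=[row(u,250,264) for u in us]; print(np.round(v,1)); f=np.polyfit(us,v,1); print("slope",f[0])
c=np.array([.567,.1853,.075]);ux=np.array([.9955,.095,0]);uy=np.array([-.095,.9955,0]);z=np.array([0,0,1.])
for y in(.09,.095,.1):
 for q in(-.1,0,.1):
  ux=np.array([np.cos(y),np.sin(y),0]);uy=np.array([-np.sin(y),np.cos(y),0])
  X=ux*np.cos(q)+z*np.sin(q);Z=z*np.cos(q)-ux*np.sin(q)
  a,b=[proj("side",c+.04*i*X-.062*uy+.005*Z) for i in(1,-1)]; print(y,q,(b-a)[1]/(b-a)[0])
E
```

```text
[257.2 257.3 257.2 257.2 257.2 257.2 257.2 257.2 257.2 256.8 256.8 256.8
 256.8 256.8 256.8 256.8 256.8 256.8]
slope -0.015819828239088722
0.09 -0.1 -0.051330713604794735
0.09 0 0.00040349643491233286
0.09 0.1 0.05180695470739336
0.095 -0.1 -0.055678141420359456
0.095 0 -0.00393371157321609
0.095 0.1 0.047477028847800015
0.1 -0.1 -0.06002608030793619
0.1 0 -0.008270126937180187
0.1 0.1 0.04314918261453074
```

The panel is level to about 0.02 rad. Next is the knob: move above (0.560, 0.262) with the fingers half open.

```bash
python3 -m crank '0.6 0 0 3 0; 0.6 0.7 3 1 0; 0.6 0.7 3 0 0; 0.6 0.7 3 0 0; 0.6 0.7 3 0 0; 0.6 0.7 3 0 0; 0.6 0.8 3 0 0; 0.6 0.8 3 0 0; 0.6 0.8 3 0 0; 0.6 0.8 3 0 0; 0.6 0.8 3 0 0; 0.6 0.8 3 0 0'; python3 -m crank '0.6 0 0 0 0;0.6 0 0 0 0;0.6 0 0 0 0;0.6 0 0 0 0'
```

```text
clock: 7.18
tcp_pos: [0.5615, 0.2657, 0.1968]
orientation: [-0.0, 0.005, 1.0, -0.0]
contact_force: [0.2, -0.3, 0.1]
opening: 0.598
gripper_force: 0.0
clock: 7.52
tcp_pos: [0.5616, 0.2616, 0.1964]
orientation: [-0.001, 0.006, 1.0, -0.001]
contact_force: [0.5, -1.1, -0.6]
opening: 0.601
gripper_force: 0.0
```

```bash
python3 -m crank '0.6 -0.2 0 -2 0;0.6 0 0 -2.5 0;0.6 0 0 -2.2 0;0.6 0 0 -1.5 0;0.6 0 0 -1 0;0.6 0 0 0 0;0.6 0 0 0 0'; python3 -m crank '0 0 0 0 0;0 0 0 0 0;0 0 0 0 0;0 0 0 0 0;0 0 0 0 0;0 0 0 0 0;0 0 0 0 0;0 0 0 0 0'; python3 -c "
from rig import arm; print(arm.read_state()['moment'],arm.read_state()['joint_positions'])"
```

```text
clock: 8.1
tcp_pos: [0.5602, 0.2628, 0.105]
orientation: [-0.0, 0.006, 1.0, -0.0]
contact_force: [1.1, 0.4, 0.5]
opening: 0.598
gripper_force: 0.0
clock: 8.77
tcp_pos: [0.5608, 0.2634, 0.1062]
orientation: [0.001, 0.006, 1.0, 0.0]
contact_force: [-0.3, -1.5, 6.6]
opening: 0.133
gripper_force: 59.0
[-0.26112345  0.14613413 -0.00132768] [-0.07040354  0.70294861 -0.6481211   1.9196814   0.62739454  0.72905833
  0.46939983]
```

```bash
python3 -m crank '0 0 0 0 -0.1;0 0 0 0 -0.1;0 0 0 0 -0.1;0 0 0 0 -0.1;0 0 0 0 -0.1;0 0 0 0 -0.1;0 0 0 0 -0.1;0 0 0 0 -0.1;0 0 0 0 -0.1;0 0 0 0 -0.1;0 0 0 0 -0.1;0 0 0 0 0'; python3 -c "
from rig import arm; print(arm.read_state()['moment'])"; python3 -m crank '0 0 0 0 -0.05;0 0 0 0 -0.05;0 0 0 0 -0.05; 0 0 0 0 0;0 0 0 0 0';python3 -c "
from rig import arm; print(arm.read_state()['moment'])"
```

```text
clock: 9.77
tcp_pos: [0.56, 0.2621, 0.1061]
orientation: [0.001, 0.529, 0.848, -0.001]
contact_force: [-1.8, -3.2, 7.8]
opening: 0.124
gripper_force: 59.4
[-0.633414    0.37477017 -0.06477509]
clock: 10.18
tcp_pos: [0.5598, 0.2621, 0.1061]
orientation: [0.001, 0.59, 0.807, -0.001]
contact_force: [-2.5, -2.5, 7.3]
opening: 0.123
gripper_force: 59.5
[-0.65078085  0.4572347  -0.04123975]
```

```bash
for i in 1; do python3 -m crank '0 0 0 0 -0.03;0 0 0 0 -0.03;0 0 0 0 0; 0 0 0 0 0'; python3 -c "
from rig import arm; print(arm.read_state()['moment'],arm.read_state()['orientation'])"; done; python3 -m crank '0 0 0 0 -0.03;0 0 0 0 -0.02; 0 0 0 0 0;0 0 0 0 0';python3 -c "
from rig import arm; print(arm.read_state()['moment'],arm.read_state()['orientation'])"
```

```text
clock: 10.52
tcp_pos: [0.5597, 0.2621, 0.1061]
orientation: [0.001, 0.612, 0.79, -0.001]
contact_force: [-1.7, -3.3, 8.5]
opening: 0.127
gripper_force: 59.7
[-0.68059467  0.51841461  0.5829692 ] [ 0.00088735  0.61247367  0.79048967 -0.00113741]
clock: 10.85
tcp_pos: [0.5597, 0.2621, 0.1061]
orientation: [0.001, 0.63, 0.777, -0.001]
contact_force: [-2.2, -3.7, 8.8]
opening: 0.122
gripper_force: 65.5
[-0.74018278  0.45504531  1.3954611 ] [ 0.00142065  0.62996307  0.77662275 -0.00126677]
```

The vertical moment climbed from about 0 to 1.4 N m, so the stop is reached. I'll relax slightly, release and lift clear.

```bash
python3 -m crank '0 0 0 0 0.02;0 0 0 0 0.01;0 0 0 0 0;0.6 0 0 0 0;0.6 0 0 0 0;0.6 0 0 0 0;0.6 0 0 0 0;0.6 0 0 0 0;0.6 0 0 0 0'; python3 -m crank '0.6 0 0 1 0;0.6 0 0 2 0;0.6 0 0 3 0;0.6 0 0 3 0;0.6 0 0 0 0;0.6 -2.2 -3 0 0;0.6 -2.2 -3 0 0;0.6 -2.2 -3 0 0;0.6 -2.2 -3 0 0;0.6 0 -3.5 0 0;0.6 0 -3.5 0 0;0.6 0 -3.5 0 0'; python3 -m crank '0.6 0 -3.5 0 0;0.6 0 -3.5 0 0;0.6 0 -3.5 0 0;0.6 0 0 0 0;0.6 0 0 0 0;0.6 0 0 0 0'; python3 - <<'E'
from h import *
t=arm.capture("top");s=arm.capture("side")
a=cv2.resize(t[160:250,140:440],None,fx=2.6,fy=2.6,interpolation=3); b=cv2.resize(s[235:355,225:310],None,fx=3,fy=3,interpolation=3)
b=cv2.copyMakeBorder(b,0,0,0,a.shape[1]-b.shape[1],cv2.BORDER_CONSTANT)
cv2.imwrite("pics/c4.png",np.vstack([a,b])[:,:,::-1])
s=np.mean([arm.capture("side").astype(float).mean(2) for _ in range(4)],0)
def row(u,v0,v1):
    col=s[v0:v1,u]; th=(col.max()+col.min())/2; i=np.argmax(col<th)
    return v0+i-1+(col[i-1]-th)/(col[i-1]-col[i])
us=[u for u in range(250,285) if not 258<u<276]
print("slope",np.polyfit(us,[row(u,250,264) for u in us],1)[0])
for c in blobs(t,'red',(145,165,200,235))[:1]:
  r=cv2.minAreaRect(c); print(r)
for e in((-.095+1.305,)):
  for sgn in(1,-1):
    d=np.array([np.cos(-1.305),np.sin(-1.305),0])*.022*sgn; print(proj("top",np.array([.5597,.262,.128])+d))
E
```

```text
clock: 11.6
tcp_pos: [0.5601, 0.2632, 0.1047]
orientation: [-0.0, 0.622, 0.783, -0.0]
contact_force: [0.8, 0.4, -0.5]
opening: 0.599
gripper_force: 0.0
clock: 12.6
tcp_pos: [0.4716, 0.0369, 0.1956]
orientation: [0.0, 0.621, 0.784, 0.0]
contact_force: [0.1, -1.1, -1.1]
opening: 0.6
gripper_force: 0.0
clock: 13.1
tcp_pos: [0.4723, -0.0665, 0.1952]
orientation: [0.0, 0.622, 0.783, 0.0]
contact_force: [0.2, 0.3, -1.1]
opening: 0.596
gripper_force: 0.0
slope -0.01687651778737785
((163.80001831054688, 196.89999389648438), (9.803059577941895, 23.71708106994629), 71.56504821777344)
[172.34462171 191.00294922]
[149.24251732 197.81139438]
```

View pics/c4.png

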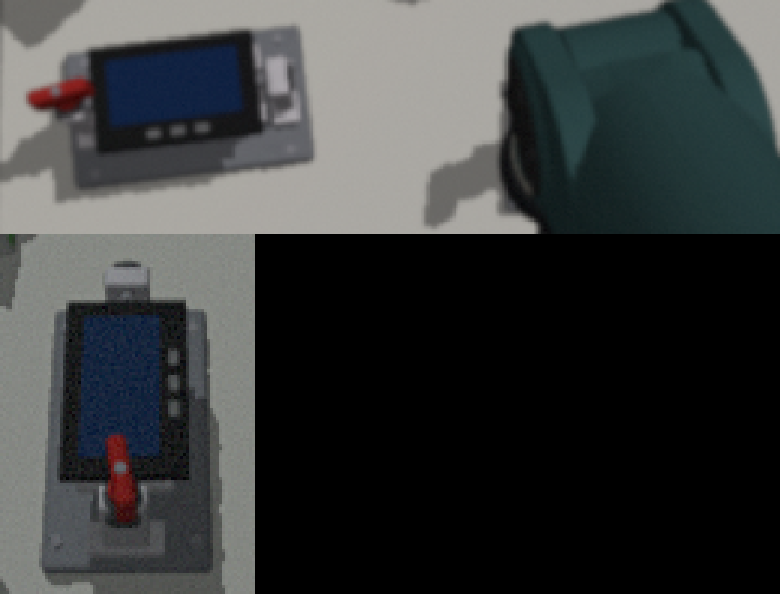

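The knob wing now runs from (28,100) to (92,85) in the crop, about 16° to the image rows, as expected at the stop. The panel's edge slope hasn't changed, so it is still level. The gripper is clear of everything, so I'm handing the job in.

```bash
python3 -c "
from rig import arm; print(arm.finish_job())"
```

```text
the job is handed in; nothing more can be done
None
```

The display is level to about 0.02 rad by the camera, its red knob is turned clockwise to the stop, and the board frame was not touched; I handed the job in after about 13 s of robot time.

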